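Inspection mirror: pull out to the mark, aim at the round target, hold

ROBOT

A 7-joint arm with a two-finger parallel gripper is mounted at the origin on the work surface. World frame = base frame: x ahead of the robot, y to its left, z up, the work surface at z = 0. Lengths are in m, angles in rad, forces in N, time in s.
With the tool pointing down it reaches from about 0.4 to 0.875 m from the base axis. Payload 19.3 kg.
Tool frame: the origin (TCP) lies on the mounting face of the last link; the fingertips stand 173 mm ahead of it and the grasp point (between the pads) lies 155 mm ahead of it; z points along the fingers, y is the line along which they close (so a half turn about z gives the same grasp; the last joint's range is limited). The gripper opens to 85 mm and grips with 20 to 120 N. Pads are 22 mm wide; open, the fingers measure 114 mm over their backs; the gripper's body (76 mm by 85 mm) begins 54 mm behind the grasp point. The pads swing forward as they close: fully open they stand 13 mm farther back than shut.
Start: joints at [-1.407, 0.521, -0.036, 1.599, 0.021, 1.021, -0.113], TCP at [0.145, 0.608, 0.405] pointing down, gripper open.
Joint ranges: [-2.91, 2.91], [-0.3, 2.13], [-1.5, 1.42], [0.17, 2.43], [-1.26, 4.41], [0.16, 1.93], [-2.52, 2.52]. Speed limits (rad/s): [1.89, 1.89, 2.39, 2.39, 3.01, 3.01, 3.01].

INTERFACE

Orientations are given as [roll, pitch, yaw] about the fixed x, y, z axes, in that order (R = Rz(yaw) Ry(pitch) Rx(roll)).
In Python, from workcell import bot, vision gives the robot as it stands.
- The arm moves only by the shell command python3 -m creep 'ROWS' [FORCE]. ROWS is JSON, a list that holds one entry, the list of rows, each a list of 7 numbers: the opening, from -1 (shut) to 1 (fully open), then the shift along the tool's x, y, z in cm, then the turn, a rotation vector about the tool's x, y, z in rad. In form: [[[grip, tx, ty, tz, rx, ry, rz], ...]]. A call has 1 to 12 rows; each row shifts and turns the commanded pose from where the row before left it, along the tool's axes as they then stand; what a row does not reach is not made up. A row lasts 1/8 s, in which the tool goes at most 62.5 mm and 10.7 degrees, less where a joint would pass 70% of its speed; a pose out of reach is approached as far as the arm can. A call with a gripper value outside its range is refused whole. The fingers move at their own pace and stop on an object; FORCE is the grip in N (left out, the last holds). Time passes only in rows, so rows that do not move let the fingers close. It gives the time, the measured TCP pose, the force, the opening and the grip force at its end, in the units of the state.
- bot.observe(): the state, without advancing time (a new reading comes with each control period).
- vision.grab_frame(name): name is "side" or "top"; returns a dict with "image" (480x640x3 uint8, blue, green, red), "depth" (480x640 float32, m along the optical axis (not along the pixel's ray), 0 where there is no reading), "fovy" (degrees; the focal length in pixels is half the picture's height over the tangent of half this angle, whatever the lens; pixels are square), "cx", "cy" (the principal point, pixels), "cam_to_world" (4x4, takes a point from camera to world coordinates). Camera axes: x right, y down, z forward; pixel columns grow to the right and rows downward; lengths in m; the calibration is good to about 2 mm. A picture is of the moment at which its call begins.
- bot.job_done(): hands the job in; it is judged then, once.
The state is a dict: "clock": time; "qpos": joint angles; "qd": joint speeds; "joint_efforts": joint torques, N m; "position": TCP position; "tool_rot": TCP orientation; "force": force on the tool from outside, world axes, zero at the start; "moment": the same for the moment, N m; "grip_width": finger opening in m; "finger_force": force on a finger pad.
Only numpy, scipy, OpenCV 4.12 (cv2) and the standard library are available. Lean on these libraries where they do the work, as an engineer would, in place of code of your own. Each camera call takes 0.05 s, during which the arm holds its last target. There are 200 camera calls.

TASK

On the inspection rig, take the sprung mirror by its grip and pull its carriage out until its pointer stands at the index mark on the scale. Then, keeping it there, turn the mirror until the camera at the end of the track would see the middle of the round paper target (not the square one) in it, and finish while still holding the mirror at that place and angle, since its springs take it back when let go. Do not shift the index, and leave the loose things on the bench alone.

Things in the scene. Friction and masses are not known exactly. Their poses are not given: they have to be found in the camera images.
- rig: Inspection rig fixed to the bench: aluminium track 56 mm wide (x), 330 mm long (own y, -130 to +200 mm), 12 mm thick. Origin on the bench under the centre line, 60 mm to the -y side of the mirror's home place. Camera at the +y end; end stop at the -y end, 38 mm high. A paper scale with a line every 10 mm lies along the +x side.
- camera (a point): Centre of the camera's lens front, 72 mm above the bench, on the track's centre line at the rig's y = +131 mm: a black box camera (36 x 50 mm, top 86 mm above the bench) at the rig's +y end, which looks level along the centre line to -y, straight at the mirror's pivot. Axes as the rig's.
- carriage (a joint): How far the mirror carriage is pulled out from home, m: 0 = home (next to the camera), grows as it slides away from the camera along the rig's -y, limit 0.11. A spring pulls it home: 1.6 N at home plus 40 N/m (up to 6 N), about 0.4 N friction.
- pointer (a point): Tip of the small dark pointer on the carriage (aluminium block 44 x 34 mm, top 36 mm above the bench), on its +x side, 34 mm from the track's centre line, 20 mm above the bench, level along the track with the mirror's pivot. Axes as the rig's.
- mark (a point): Tip of the steel index mark, a 12 x 8 x 10 mm block clamped by friction on the +x edge of the track (34 to 46 mm from the centre line, top 22 mm above the bench), set 45 to 95 mm out from the pointer's home place. With the carriage at the mark, pointer and mark have the same y in the rig. Axes as the rig's.
- mirror (a joint): Turn of the mirror, rad: 0 at rest, its reflecting face square to the camera (face normal along the rig's +y); grows counter-clockwise seen from above, limit 1.5 (the face then looks to the rig's -x). A spring turns it back: 0.015 Nm at rest plus 0.05 Nm/rad. It turns on an upright pivot in the carriage.
- grip (a point): Centre of the mirror's grip, right above the pivot: upright black bar 38 mm long (rig's x at rest), 12 mm thick (rig's y at rest), 36 mm high (106 to 142 mm above the bench). One piece with the mirror: round glass 49 mm across in a 54 mm black frame, its face on the pivot axis, centre 72 mm above the bench. Axes: x along bar and mirror plane, y = the face's normal, z up.
- view (a point): The camera's line of sight after the mirror: origin on the pivot axis at the mirror's centre, 72 mm above the bench; its x axis points along the reflected line of sight, level (z up). It turns twice as far as the mirror: at mirror angle 0 it points back at the camera (the rig's +y), at 0.785 to the rig's -x.
- round_target (a point): Centre of the round paper target, 40 mm across, on the bare upright face of a green circuit board (82 mm wide, 100 mm high, top 114 mm above the bench) in a grey holder fixed to the bench between robot and rig; centre 72 mm above the bench. Its x axis points out of the face, towards the rig.
- square_target (a point): Centre of the square paper target, 36 mm wide, on the other, otherwise equal board; not the one to look at. Its x axis points out of the face, towards the rig. The two boards may stand either way round.
- screwdriver: Bystander: loose screwdriver lying on the far side of the rig. Leave alone.
- solder_spool: Bystander: loose metal spool, 52 mm across, 38 mm high; origin under its centre. Leave alone.
- parts_tray: Bystander: loose black tray with compartments, 100 x 140 x 30 mm; origin under its centre. Leave alone.
Not all that is in view belongs to the job. Leave any purple look-alike of the part that bears round_target alone.

How it is judged:
By the outcome, as a careful person would: the job done as asked, in the order asked, and still so for the second after the job is handed in, while the arm keeps its last pose, push and grip.
It also fails if it takes over 38 s, if anything falls off the work surface, if the arm or the gripper's body presses on something with over 40 N, if the wrist force passes 120 N, or if a joint passes its speed limit or range.

## Working session

There is one attempt and no reset: what is moved stays moved. The work goes in short steps, Python scripts to look and compute and a shell command to move; the robot and the scene stay as the last step left them, time stands still between calls to the robot, and variables do not carry over. Pictures are saved under pics/ and viewed, at most 10 in all, crops included, and the job is handed in when it is done.

```bash
ls; mkdir -p pics
cat > h.py <<'E'
import numpy as np, cv2
from workcell import bot, vision
def frame(n):
    f=vision.grab_frame(n); np.savez(f'/tmp/{n}.npz',**f); return f
def load(n): return dict(np.load(f'/tmp/{n}.npz'))
def K(f): return 240/np.tan(np.radians(float(f['fovy']))/2)
def ray(f,u,v):
    T=f['cam_to_world'];d=np.array([(u-f['cx'])/K(f),(v-f['cy'])/K(f),1.]);return T[:3,3],T[:3,:3]@d
def onz(f,u,v,z):
    o,d=ray(f,u,v);return o+d*(z-o[2])/d[2]
def pix(f,p):
    T=f['cam_to_world'];c=T[:3,:3].T@(np.array(p)-T[:3,3]);return c[:2]/c[2]*K(f)+[float(f['cx']),float(f['cy'])]
def cloud(f):
    v,u=np.mgrid[0:480,0:640];D=f['depth'];c=np.stack([(u-f['cx'])/K(f)*D,(v-f['cy'])/K(f)*D,D],-1)
    return c@f['cam_to_world'][:3,:3].T+f['cam_to_world'][:3,3]
def tri(fa,a,fb,b):
    o1,d1=ray(fa,*a);o2,d2=ray(fb,*b);d1/=np.linalg.norm(d1);d2/=np.linalg.norm(d2)
    s=np.linalg.lstsq(np.stack([d1,-d2],1),o2-o1,rcond=None)[0];p,q=o1+s[0]*d1,o2+s[1]*d2
    return (p+q)/2,np.linalg.norm(p-q)
E
python3 - <<'E'
from h import *
print(bot.observe())
for n in('side','top'):
    f=frame(n);cv2.imwrite(f'pics/{n}1.png',f['image']);print(n,f['fovy'],f['cx'],f['cy'],f['cam_to_world'].round(3))
E
```

```text
pics
{'clock': 0.0, 'qpos': array([-1.4072088 ,  0.52203505, -0.0363317 ,  1.6000196 ,  0.02115619,
        1.02111984, -0.11280072]), 'qd': array([-0.00062562,  0.00175984,  0.00010712, -0.0008789 ,  0.0005424 ,
       -0.00089684,  0.00183021]), 'joint_efforts': array([-1.46565359e-03, -9.27100182e+01,  1.97923489e+00, -3.69919395e+01,
        1.77752436e-02,  8.40157358e-03, -2.11135250e-05]), 'position': array([0.14477066, 0.60784865, 0.4041083 ]), 'tool_rot': array([-3.14039465e+00,  4.76674911e-05,  2.90777549e+00]), 'force': array([-0.10454963,  0.3874963 , -0.60350119]), 'moment': array([-0.01333155, -0.04695589, -0.02148033]), 'finger_force': 0.0, 'grip_width': 0.08487775894006094}
side 56.75644022481431 316.551680323138 230.2889189179311 [[-0.988 -0.101  0.118  0.501]
 [-0.154  0.72  -0.677  0.375]
 [-0.016 -0.687 -0.726  0.629]
 [ 0.     0.     0.     1.   ]]
top 54.47557227972453 315.7397901234016 234.92163527429773 [[ 0.    -0.999  0.035  0.519]
 [-1.    -0.     0.003 -0.089]
 [-0.003 -0.035 -0.999  0.997]
 [ 0.     0.     0.     1.   ]]
```

View pics/side1.png

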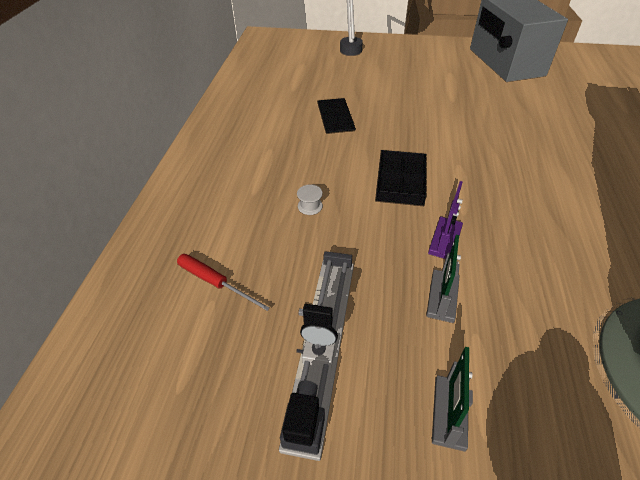

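View pics/top1.png

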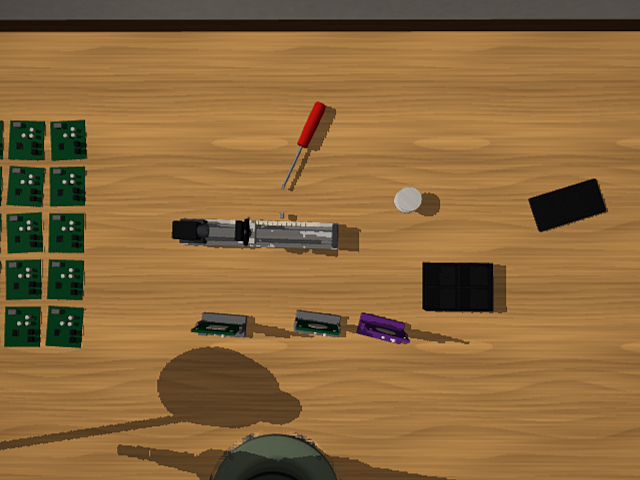

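The side view shows the rig with its camera at (302,415), the mirror at (318,335) and the end stop at (338,258). Green boards stand at (460,395) and (452,270), with a purple look-alike at (447,225). The top view shows the rig from (175,230) to (338,235), with a small index candidate at (282,215). The two green boards are the candidates for the target, so I'll enlarge them and the index.

Run:
```python
from h import *
s=load('side')['image'];t=load('top')['image']
r=lambda i,w,h:cv2.resize(i,(w,h),interpolation=cv2.INTER_CUBIC)
a=r(s[230:460,425:485],156,600)
b=r(s[240:460,275:360],232,600)
c=r(t[200:260,165:345],412,137*1); d=r(t[300:350,180:350],412,121); e=r(t[200:260,230:300],400,342)
o=np.zeros((600,800,3),np.uint8);o[:,:156]=a;o[:,156:388]=b;o[:137,388:]=c;o[137:258,388:]=d;o[258:,390:790]=e
cv2.imwrite('pics/crop1.png',o)
```

```text
(no output)
```

View pics/crop1.png

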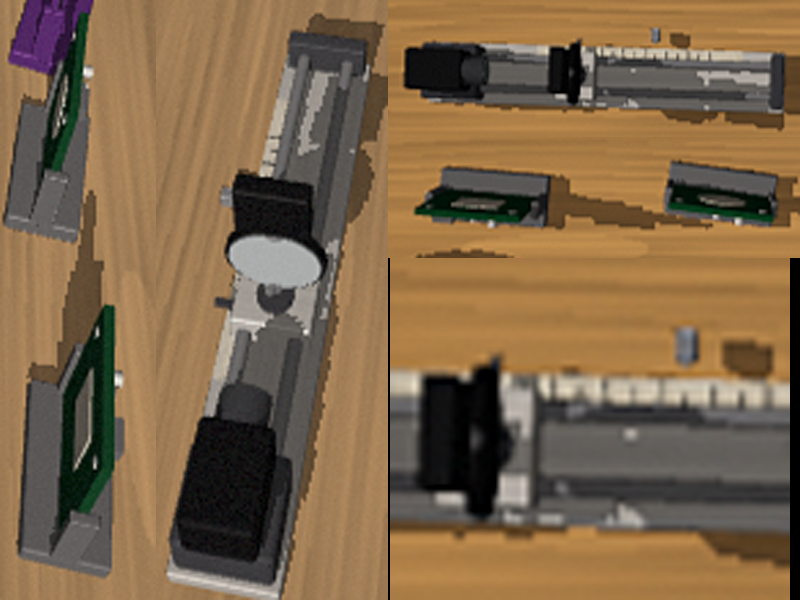

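The round target is on the -y board: side (450,270), top (318,322). It shows an elliptical patch, while the +y board (side 460,395) has a rectangular patch and the purple one is only a look-alike. The mark is at side ≈(300,312) and the pointer at side ≈(300,351). Now to measure these.

```bash
cat > m.py <<'E'
from h import *
t,s=load('top'),load('side')
P={n:cloud(f) for n,f in(('top',t),('side',s))}
hsv={n:cv2.cvtColor(f['image'],cv2.COLOR_BGR2HSV) for n,f in(('top',t),('side',s))}
def blob(n,m,box,mina=8):
    x0,y0,x1,y1=box;k=np.zeros((480,640),np.uint8);k[y0:y1,x0:x1]=m[y0:y1,x0:x1]
    nn,l,st,c=cv2.connectedComponentsWithStats(k.astype(np.uint8))
    return sorted([(int(st[i,4]),c[i].round(2),st[i,:4]) for i in range(1,nn) if st[i,4]>=mina],key=lambda a:-a[0])[:3]
# depth sanity
for n,f in(('top',t),('side',s)):
    D=f['depth'];print(n,'valid',(D>0).mean())
Q=P['top'];
for lab,(lo,hi) in dict(track=(.008,.0165),camtop=(.078,.094),grip=(.13,.15),stop=(.033,.042)).items():
    for n in P:
        Q=P[n];m=(Q[...,2]>lo)&(Q[...,2]<hi)&(Q[...,0]>.44)&(Q[...,0]<.64)&(Q[...,1]>-.2)&(Q[...,1]<.3)&(P[n][...,2]!=0)
        q=Q[m]
        if len(q)>5:
            r=cv2.minAreaRect((q[:,:2]*1000).astype(np.float32));print(lab,n,len(q),np.round(r[0],1),np.round(r[1],1),round(r[2],2),q[:,2].mean().round(4))
for n,boxes in(('top',[(190,300,250,345),(290,300,345,345)]),('side',[(430,340,475,450),(425,230,463,325)])):
    H=hsv[n];w=(H[...,1]<60)&(H[...,2]>150)
    for b in boxes:print(n,b,blob(n,w,b))
print('mark top',blob('top',(hsv['top'][...,1]<70),(272,205,292,219),4))
E
python3 m.py
```

```text
top valid 0.9962272135416667
side valid 0.99599609375
track top 2041 [539.6  32.4] [328.9  92.7] 88.12 0.0121
track side 2384 [565.6  35.1] [326.8  72.6] 88.16 0.0107
camtop top 630 [559.4 123. ] [146.7  49.2] 88.85 0.0851
camtop side 1702 [557.4 125.5] [ 50.4 147. ] 0.38 0.0841
grip top 150 [558.3  56.8] [11.7 37. ] 88.84 0.1412
grip side 341 [558.   58.8] [12.7 38. ] 87.3 0.1383
stop top 278 [557.9  30.6] [322.5  49.9] 88.15 0.0371
stop side 728 [557.5  32.4] [326.3  50.1] 88.23 0.0361
top (190, 300, 250, 345) []
top (290, 300, 345, 345) []
side (430, 340, 475, 450) [(15, array([470.  , 375.33]), array([469, 373,   3,   6], dtype=int32)), (9, array([458., 400.]), array([456, 396,   4,   9], dtype=int32))]
side (425, 230, 463, 325) [(14, array([458.5 , 257.29]), array([457, 256,   4,   4], dtype=int32))]
mark top [(23, array([281.48, 214.87]), array([280, 212,   4,   7], dtype=int32))]
```

```bash
cat > m2.py <<'E'
from m import *
print('----')
for n in P:
    Q=P[n];m=(Q[...,2]>.009)&(Q[...,2]<.0155)&(abs(Q[...,0]-.557)<.05)&(Q[...,1]>-.13)&(Q[...,1]<.21);q=Q[m]
    print(n,'track y ends',np.percentile(q[:,1],[0.3,99.7]).round(4))
    Y=[];lo=[];hi=[]
    for y in np.arange(-.11,.03,.006):
        k=q[abs(q[:,1]-y)<.004]
        if len(k)>8:Y.append(y);lo.append(k[:,0].min());hi.append(k[:,0].max())
    for nm,e in(('lo',lo),('hi',hi),('mid',np.add(lo,hi)/2)):print(nm,np.polyfit(Y,e,1).round(4))
# boards
for n in P:
    H=hsv[n];g=(H[...,0]>45)&(H[...,0]<90)&(H[...,1]>100)
    Q=P[n]
    for nm,(a,b) in dict(sq=(.08,.22),ro=(-.08,.06)).items():
        m=g&(Q[...,1]>a)&(Q[...,1]<b)&(Q[...,0]>.3)&(Q[...,0]<.46)&(Q[...,2]>.02)
        q=Q[m];
        c=q.mean(0);u,sv,v=np.linalg.svd(q-c);nn=v[2]*np.sign(v[2][0]);print(n,nm,len(q),c.round(4),'n',nn.round(3),'rms',(sv[2]/len(q)**.5).round(4),q.min(0).round(3),q.max(0).round(3))
        ys,xs=np.where(m);x0,x1,y0,y1=xs.min(),xs.max(),ys.min(),ys.max()
        w=(H[...,1]<110)&(Q[...,2]>.045)&(Q[...,2]<.1)
        for B in blob(n,w,(x0,y0,x1,y1)):print('   ',B, Q[int(B[1][1]),int(B[1][0])].round(4))
E
python3 m2.py | sed '1,/----/d'
```

```text
top track y ends [-0.1185  0.1845]
lo [0.0328 0.5299]
hi [0.0309 0.5839]
mid [0.0318 0.5569]
side track y ends [-0.1203  0.1981]
lo [0.0331 0.5289]
hi [-0.3012  0.5561]
mid [-0.134   0.5425]
top sq 276 [0.3699 0.1154 0.0851] n [ 0.997 -0.078  0.027] rms 0.0015 [0.362 0.08  0.024] [0.374 0.148 0.118]
    (91, array([217.1 , 326.91]), array([206, 324,  23,   6], dtype=int32)) [0.3714 0.109  0.0697]
    (20, array([196.85, 324.2 ]), array([195, 322,   6,   6], dtype=int32)) [0.3739 0.153  0.0607]
top ro 128 [ 0.3753 -0.0631  0.0871] n [ 0.991 -0.132  0.032] rms 0.0014 [ 0.369 -0.079  0.027] [ 0.378 -0.049  0.117]
    (17, array([309.35, 324.47]), array([307, 323,   5,   4], dtype=int32)) [ 0.3762 -0.0731  0.0748]
    (9, array([296.33, 322.33]), array([296, 320,   2,   6], dtype=int32)) [ 0.3774 -0.0467  0.057 ]
side sq 828 [0.3697 0.1205 0.0837] n [ 0.997 -0.071  0.024] rms 0.0014 [0.363 0.08  0.02 ] [0.374 0.152 0.115]
    (228, array([456.85, 390.68]), array([453, 371,   9,  40], dtype=int32)) [0.3707 0.1089 0.0702]
    (37, array([454.19, 365.43]), array([451, 361,   8,  10], dtype=int32)) [0.369  0.0687 0.0599]
    (30, array([455.3, 427. ]), array([451, 425,  12,   4], dtype=int32)) [0.3727 0.1529 0.0619]
side ro 198 [ 0.3747 -0.0563  0.0904] n [ 0.996 -0.088  0.027] rms 0.0015 [ 0.369 -0.079  0.023] [ 0.378 -0.045  0.115]
    (102, array([447.74, 269.12]), array([445, 257,   7,  27], dtype=int32)) [ 0.3725 -0.0936  0.0665]
    (15, array([444.93, 295.47]), array([442, 294,   8,   3], dtype=int32)) [ 0.3777 -0.0469  0.0596]
```

```bash
sed -i 's/ro=(-.08,.06)/ro=(-.16,0)/' m2.py
cat > m3.py <<'E'
from m2 import *
print('====')
R=[]
for n,f in(('top',t),('side',s)):
    Q=P[n]
    # grip top, stop end, mark, pointer, camera
    m=(Q[...,2]>.132)&(Q[...,2]<.15)&(abs(Q[...,0]-.558)<.04)&(abs(Q[...,1]-.058)<.03)
    q=Q[m];print(n,'grip',((q.min(0)+q.max(0))/2).round(4),q.mean(0).round(4))
    m=(Q[...,2]>.015)&(Q[...,2]<.027)&(Q[...,0]>.588)&(Q[...,0]<.615)&(abs(Q[...,1]-.03)<.09)
    for B in blob(n,m,(0,0,640,480),2):
        ys,xs=np.where(m);k=(xs>=B[2][0])&(xs<B[2][0]+B[2][2])&(ys>=B[2][1])&(ys<B[2][1]+B[2][3]);q=Q[ys[k],xs[k]]
        print('   ',B[0],B[1],B[2],q.min(0).round(4),q.max(0).round(4),q.mean(0).round(4))
E
python3 m3.py | sed '1,/----/d'
```

```text
top track y ends [-0.1185  0.1845]
lo [0.0328 0.5299]
hi [0.0309 0.5839]
mid [0.0318 0.5569]
side track y ends [-0.1203  0.1981]
lo [0.0331 0.5289]
hi [-0.3012  0.5561]
mid [-0.134   0.5425]
top sq 276 [0.3699 0.1154 0.0851] n [ 0.997 -0.078  0.027] rms 0.0015 [0.362 0.08  0.024] [0.374 0.148 0.118]
    (91, array([217.1 , 326.91]), array([206, 324,  23,   6], dtype=int32)) [0.3714 0.109  0.0697]
    (20, array([196.85, 324.2 ]), array([195, 322,   6,   6], dtype=int32)) [0.3739 0.153  0.0607]
top ro 304 [ 0.3719 -0.0891  0.0867] n [ 0.991 -0.13   0.03 ] rms 0.0014 [ 0.363 -0.129  0.025] [ 0.378 -0.049  0.118]
    (82, array([316.82, 325.59]), array([307, 323,  21,   6], dtype=int32)) [ 0.374  -0.0869  0.0735]
    (9, array([296.33, 322.33]), array([296, 320,   2,   6], dtype=int32)) [ 0.3774 -0.0467  0.057 ]
side sq 828 [0.3697 0.1205 0.0837] n [ 0.997 -0.071  0.024] rms 0.0014 [0.363 0.08  0.02 ] [0.374 0.152 0.115]
    (228, array([456.85, 390.68]), array([453, 371,   9,  40], dtype=int32)) [0.3707 0.1089 0.0702]
    (37, array([454.19, 365.43]), array([451, 361,   8,  10], dtype=
[... 321 characters left out ...]
2)) [ 0.3712 -0.102   0.0614]
    (15, array([444.93, 295.47]), array([442, 294,   8,   3], dtype=int32)) [ 0.3777 -0.0469  0.0596]
====
top grip [0.5583 0.0565 0.1397] [0.5585 0.0564 0.1414]
    25 [281.48 214.64] [280 212   4   7] [ 0.5887 -0.0176  0.0185] [ 0.6016 -0.0111  0.0259] [ 0.5959 -0.0144  0.0225]
    2 [248.  217.5] [248 217   1   2] [0.5886 0.0552 0.0214] [0.591  0.056  0.0261] [0.5898 0.0556 0.0238]
side grip [0.558  0.0588 0.1373] [0.5576 0.0602 0.1389]
    25 [300.4  311.52] [298 309   5   6] [ 0.5949 -0.0163  0.0158] [ 0.6018 -0.0079  0.022 ] [ 0.5981 -0.011   0.0194]
    10 [297.2 350.5] [296 349   3   4] [0.5891 0.0569 0.0158] [0.5923 0.0592 0.0234] [0.5904 0.058  0.0205]
```

```bash
python3 -m creep '[[[1,-4,-3.3,0,0,0,0],[1,-4,-3.3,0,0,0,0],[1,-4,-3.3,0,0,0,0],[1,-4,-3.3,0,0,0,0],[1,-4,-3.3,0,0,0,0],[1,-4,-3.3,0,0,0,0],[1,-4,-3.3,0,0,0,0],[1,-4,-3.3,0,0,0,0],[1,-4,-3.3,0,0,0,0],[1,-4,-3.3,0,0,0,0],[1,0,0,0,0,0,-0.1],[1,0,0,0,0,0,-0.1]]]' 40
```

```text
clock: 1.6
position: [0.4577, 0.1937, 0.4045]
tool_rot: [-3.141, -0.0, 3.11]
force: [-0.1, -0.2, 0.7]
grip_width: 0.0859
finger_force: 0.0
```

```bash
cat > w.py <<'E'
# world delta -> tool cm
import sys
from h import *
from scipy.spatial.transform import Rotation as R
o=bot.observe();r=R.from_euler('xyz',o['tool_rot']);y=r.apply([0,1,0])
print('t',round(o['clock'],2),'pos',o['position'].round(4),'rpy',o['tool_rot'].round(4),'ydir',round(float(np.arctan2(y[1],y[0])),4),'w',o['grip_width'].round(4),'F',o['force'].round(2),o['moment'].round(2),'ff',o['finger_force'])
if len(sys.argv)>3:print('tool cm',(r.inv().apply(np.array([float(a) for a in sys.argv[1:4]])-o['position'])*100).round(2))
E
python3 w.py .5583 .0577 .405
```

```text
Traceback (most recent call last):
  File "w.py", line 6, in <module>
    print('t',round(o['clock'],2),'pos',o['position'].round(4),'rpy',o['tool_rot'].round(4),'ydir',round(float(np.arctan2(y[1],y[0])),4),'w',o['grip_width'].round(4),'F',o['force'].round(2),o['moment'].round(2),'ff',o['finger_force'])
                                                                                                                                             ^^^^^^^^^^^^^^^^^^^^^
AttributeError: 'float' object has no attribute 'round'
```

```bash
sed -i "s/o\['grip_width'\].round(4)/round(o['grip_width'],4)/" w.py; python3 -m creep '[[[1,-3.5,-4.4,0,0,0,0],[1,-3.5,-4.4,2,0,0,0],[1,-3.5,-4.5,3,0,0,0],[1,0,0,0,0,0,0]]]' && python3 w.py .5583 .0577 .285
```

```text
clock: 2.1
position: [0.5578, 0.0553, 0.3532]
tool_rot: [-3.139, -0.003, 3.102]
force: [-0.3, 0.2, 0.3]
grip_width: 0.0851
finger_force: 0.0
t 2.1 pos [0.5578 0.0553 0.3532] rpy [-3.1392e+00 -2.9000e-03  3.1023e+00] ydir 1.5316 w 0.0851 F [-0.27  0.21  0.33] [0.07 0.05 0.  ] ff 0.0
tool cm [-0.06  0.26  6.82]
```

```bash
python3 -m creep '[[[1,0,0.1,2.2,0,0,0],[1,0,0,2.2,0,0,0],[1,0,0,2.2,0,0,0],[1,0,0,0,0,0,0]]]' && python3 w.py .5583 .0577 .285
python3 - <<'E'
from h import *
f=frame('side');g=frame('top')
r=lambda i,w,h:cv2.resize(i,(w,h),interpolation=cv2.INTER_CUBIC)
cv2.imwrite('pics/c2.png',np.hstack([r(f['image'][200:400,240:400],400,500),r(g['image'][180:290,200:300],400,500)]))
E
```

```text
clock: 2.6
position: [0.5564, 0.0607, 0.2887]
tool_rot: [-3.141, -0.003, 3.108]
force: [0.7, -0.6, 0.4]
grip_width: 0.0852
finger_force: 0.0
t 2.6 pos [0.5564 0.0607 0.2887] rpy [-3.1412e+00 -2.5000e-03  3.1085e+00] ydir 1.5377 w 0.0852 F [ 0.67 -0.62  0.4 ] [-0.03  0.02 -0.05] ff 0.0
tool cm [-0.21 -0.3   0.37]
```

View pics/c2.png

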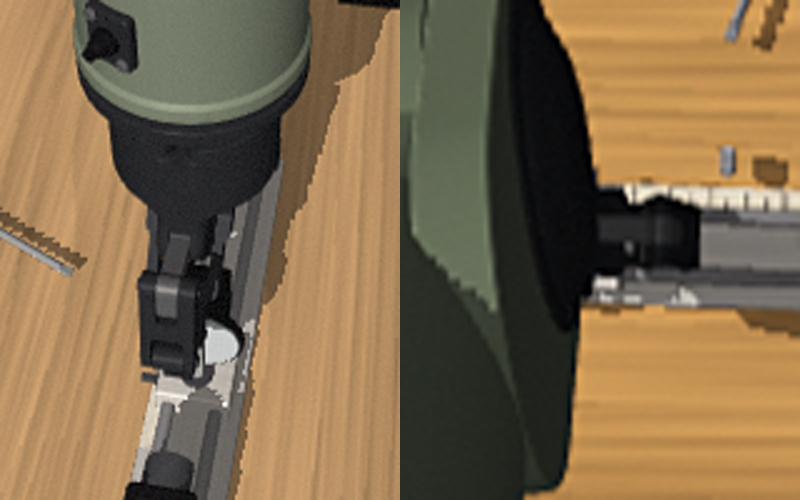

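The side crop shows the near finger in front of the grip. It sits left of the mirror, probably from perspective, and I'll check that numerically. The top crop shows the far finger and the mark at (282,215), unobstructed.

```bash
python3 -m creep '[[[1,-0.2,-0.3,0.3,0,0,0],[1,0,0,0,0,0,0],[1,0,0,0,0,0,0]]]' && python3 w.py .5583 .0577 .285
python3 - <<'E'
from h import *
f=frame('side');Q=cloud(f)
m=(Q[...,2]>.112)&(Q[...,2]<.17)&(abs(Q[...,0]-.556)<.06)&(Q[...,1]>.07)&(Q[...,1]<.14)
q=Q[m];print(len(q),np.percentile(q,[2,50,98],axis=0).round(4))
g=frame('top');Q=cloud(g)
m=(Q[...,2]>.112)&(Q[...,2]<.17)&(abs(Q[...,0]-.556)<.06)&(Q[...,1]>-.03)&(Q[...,1]<.04)
q=Q[m];print(len(q),np.percentile(q,[2,50,98],axis=0).round(4))
E
```

```text
clock: 3.08
position: [0.5589, 0.0571, 0.2869]
tool_rot: [3.141, 0.0, 3.108]
force: [0.1, 1.0, -0.5]
grip_width: 0.0854
finger_force: 0.0
t 3.08 pos [0.5589 0.0571 0.2869] rpy [3.1415e+00 4.0000e-04 3.1076e+00] ydir 1.5368 w 0.0854 F [ 0.08  1.02 -0.49] [0.01 0.04 0.06] ff 0.0
tool cm [0.06 0.06 0.19]
70 [[0.5477 0.1019 0.1267]
 [0.5516 0.1076 0.1382]
 [0.5667 0.1138 0.1693]]Traceback (most recent call last):
  File "<stdin>", line 7, in <module>
    return _quantile_unchecked(
        a, q, axis, out, overwrite_input, method, keepdims, weights)
    return _ureduce(a,
                    func=_quantile_ureduce_func,
    ...<5 lines>...
                    overwrite_input=overwrite_input,
                    method=method)
    r = func(a, **kwargs)
    result = _quantile(arr,
                       quantiles=q,
    ...<2 lines>...
                       out=out,
                       weights=wgt)
    slices_having_nans = np.isnan(arr[-1, ...])
                                  ~~~^^^^^^^^^
IndexError: index -1 is out of bounds for axis 0 with size 0
```

```bash
python3 -m creep '[[[-1,0,0,0,0,0,0],[-1,0,0,0,0,0,0],[-1,0,0,0,0,0,0],[-1,0,0,0,0,0,0],[-1,0,0,0,0,0,0],[-1,0,0,0,0,0,0]]]' 50 && python3 w.py .5561 -.012 .2869
```

```text
clock: 3.92
position: [0.5589, 0.0573, 0.2867]
tool_rot: [3.141, 0.0, 3.108]
force: [-0.7, 1.5, 3.3]
grip_width: 0.0112
finger_force: 49.5
t 3.92 pos [0.5589 0.0573 0.2867] rpy [3.1414e+00 1.0000e-04 3.1079e+00] ydir 1.5371 w 0.0112 F [-0.71  1.55  3.33] [0.4  0.17 0.04] ff 49.542481899261475
tool cm [ 0.04 -6.93 -0.02]
```

```bash
python3 -m creep '[[[-1,0,-1,0,0,0,0],[-1,0,-1.5,0,0,0,0],[-1,0,-1.5,0,0,0,0],[-1,0,-1.5,0,0,0,0],[-1,0,-1,0,0,0,0],[-1,0,-0.4,0,0,0,0],[-1,0,0,0,0,0,0],[-1,0,0,0,0,0,0]]]' && python3 w.py .5561 -.012 .2869
cat > v.py <<'E'
from h import *
import sys
f=frame('side');g=frame('top')
r=lambda i,w,h:cv2.resize(i,(w,h),interpolation=cv2.INTER_CUBIC)
cv2.imwrite(f'pics/{sys.argv[1]}.png',np.hstack([r(f['image'][290:340,270:330],480,400),r(g['image'][195:255,265:313],320,400)]))
for n,F in(('side',f),('top',g)):
    Q=cloud(F);m=(Q[...,2]>.0145)&(Q[...,2]<.027)&(Q[...,0]>.587)&(Q[...,0]<.615)&(abs(Q[...,1]-.0)<.05)
    nn,l,st,c=cv2.connectedComponentsWithStats(m.astype(np.uint8))
    for i in range(1,nn):
        q=Q[l==i];print(n,st[i],c[i].round(2),q.min(0).round(4),q.max(0).round(4),q.mean(0).round(4))
E
python3 v.py c3
```

```text
clock: 4.92
position: [0.5566, -0.0117, 0.2867]
tool_rot: [3.141, 0.0, 3.108]
force: [1.6, 3.8, 5.6]
grip_width: 0.0113
finger_force: 50.0
t 4.92 pos [ 0.5566 -0.0117  0.2867] rpy [3.1415e+00 3.0000e-04 3.1081e+00] ydir 1.5373 w 0.0113 F [1.64 3.81 5.58] [ 0.84 -0.1  -0.06] ff 50.01832187175751
tool cm [ 0.05 -0.03 -0.02]
side [298 309  10   7  50] [302.5  311.62] [ 0.5872 -0.0177  0.0149] [ 0.6018 -0.0074  0.0233] [ 0.5947 -0.0113  0.0194]
```

View pics/c3.png

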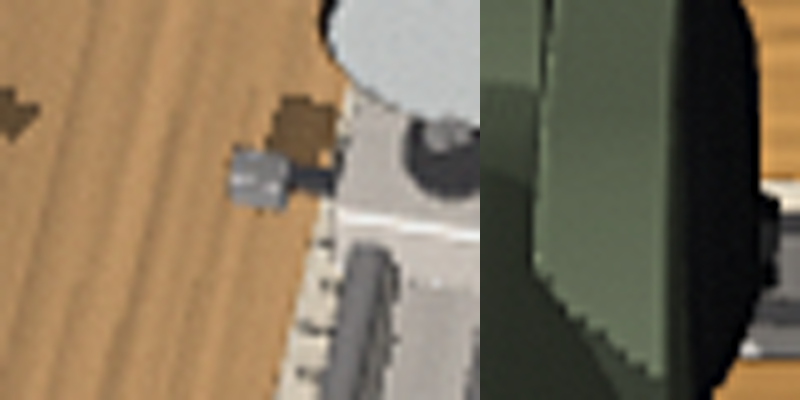

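The side crop shows the dark pointer abreast of the steel mark, both at about row 312 (full-frame columns 299–312). The top view is blocked by the arm. I'll measure the residual by ray casting.

```bash
cat > p.py <<'E'
from h import *
f=load('side');I=cv2.cvtColor(f['image'],cv2.COLOR_BGR2GRAY)
print(I[306:319,296:314])
rig=lambda p:(p[1]-.0320*(p[0]-.557))   # rig-y like coordinate (y dir=(.032,1))
rig=lambda p:p[1]+.032*(p[0]-.557)
for v in(309,310,311,312,313,314):print(v,'ptr z.02',rig(onz(f,307,v,.02)).round(4),'mark z.022',rig(onz(f,300.5,v,.022)).round(4),'z.012',rig(onz(f,300.5,v,.012)).round(4))
E
python3 p.py
```

```text
[[139 141 143 148 138 145 150 135  85  85  91  89  96  88  86  85 164 170]
 [141 142 144 137 135 143 156  80  82  81  87  87  91  90  85  85 113 116]
 [141 144 147  95 113 123 151  87  82  86  89  90  88  89 104  96 107 144]
 [142 146 137 123 119 139 131 110 103  92  85  87  91  87 159 121  57 174]
 [143 142 111 122 119 119 117 120 116 124  68  77  77  81 145 119  68 167]
 [144 147 130 138 132 130 121 120 118 129  64  59  56  57  56  65  90 177]
 [144 140 131 182 164 155 124 127 129  97  58  63  62  64  62  55 135 179]
 [142 143 117 133 130 126 130 158 172  88  51  86  75  71  69  54 169 179]
 [145 139 117 137 139 136 135 136 140  92 115 141 123 104 129  98 170 176]
 [146 134 134 143 143 137 131 137 131 102 154 157 155 155 208 184 187 179]
 [143 135 135 151 151 145 110 144 124 136 151 152 153 157 201 165 225 214]
 [142 133 139 151 152 141 141 149 149 147 151 156 151 164 199 171 216 231]
 [136 135 144 150 148 141 140 147 148 148 152 150 147 185 199 173 201 196]]
309 ptr z.02 -0.0159 mark z.022 -0.0128 z.012 -0.0191
310 ptr z.02 -0.014 mark z.022 -0.0109 z.012 -0.0173
311 ptr z.02 -0.0122 mark z.022 -0.0091 z.012 -0.0154
312 ptr z.02 -0.0103 mark z.022 -0.0072 z.012 -0.0135
313 ptr z.02 -0.0085 mark z.022 -0.0054 z.012 -0.0116
314 ptr z.02 -0.0066 mark z.022 -0.0036 z.012 -0.0098
```

Pointer and mark agree to within about 0.5 mm. Next comes the turn of about 0.997 rad counter-clockwise (tool rz negative); I'll do half of it first and check.

```bash
python3 -m creep '[[[-1,0,-0.03,0,0,0,-0.1],[-1,0,0,0,0,0,-0.15],[-1,0,0,0,0,0,-0.15],[-1,0,0,0,0,0,-0.1],[-1,0,0,0,0,0,0]]]' && python3 w.py .5564 -.012 .2867; python3 -c "
from h import *;print(bot.observe()['qpos'].round(2))"
```

```text
clock: 5.65
position: [0.5566, -0.012, 0.2867]
tool_rot: [3.141, 0.001, -2.674]
force: [-1.1, 4.3, 5.6]
grip_width: 0.0114
finger_force: 50.0
t 5.65 pos [ 0.5566 -0.012   0.2867] rpy [ 3.1414e+00  5.0000e-04 -2.6735e+00] ydir 2.0389 w 0.0114 F [-1.07  4.35  5.62] [ 0.99 -0.12 -0.02] ff 50.00131845474243
tool cm [ 0.02  0.01 -0.  ]
[-0.05  0.57 -0.04  1.88  0.03  0.69  1.92]
```

```bash
python3 -m creep '[[[-1,0,0,0,0,0,-0.14],[-1,0,0,0,0,0,-0.14],[-1,0,0,0,0,0,-0.14],[-1,0,0,0,0,0,-0.075],[-1,0,0,0,0,0,0],[-1,0,0,0,0,0,0]]]' && python3 w.py .5564 -.012 .2867; python3 v.py c4
python3 - <<'E'
from h import *
f=load('side');Q=cloud(f)
r=lambda i,w,h:cv2.resize(i,(w,h),interpolation=cv2.INTER_CUBIC)
a=cv2.imread('pics/c4.png');cv2.imwrite('pics/c5.png',np.hstack([a[:,:480],r(f['image'][250:350,270:350],320,400)]))
# glass plane: bright pale pixels at height 0.045..0.1
H=cv2.cvtColor(f['image'],cv2.COLOR_BGR2HSV)
p=np.array([.5564,-.012])
m=(Q[...,2]>.05)&(Q[...,2]<.098)&(np.hypot(Q[...,0]-p[0],Q[...,1]-p[1])<.032)
q=Q[m];l=cv2.fitLine(q[:,:2].astype(np.float32),cv2.DIST_HUBER,0,.001,.001).ravel();print(len(q),l,'line angle',np.arctan2(l[1],l[0]),'mirror angle ~',np.arctan2(l[1],l[0])+.032)
E
```

```text
clock: 6.4
position: [0.5566, -0.0119, 0.2867]
tool_rot: [-3.141, 0.0, -2.18]
force: [-0.8, 4.6, 5.7]
grip_width: 0.011
finger_force: 50.0
t 6.4 pos [ 0.5566 -0.0119  0.2867] rpy [-3.1415e+00  4.0000e-04 -2.1801e+00] ydir 2.5323 w 0.011 F [-0.81  4.6   5.74] [ 0.92 -0.09  0.01] ff 50.04303753376007
tool cm [ 0.02  0.01 -0.  ]
side [298 309  10   7  49] [302.76 311.45] [ 0.5873 -0.016   0.0145] [ 0.6017 -0.0069  0.0227] [ 0.5943 -0.0114  0.0199]
384 [ 0.5867789   0.8097472   0.55842376 -0.00805362] line angle 0.9437212 mirror angle ~ 0.9757212
```

View pics/c5.png

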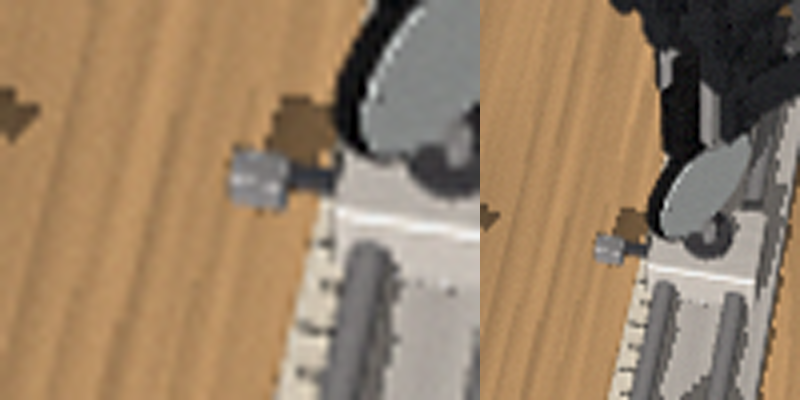

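The crop shows the pointer still level with the mark (row ~312) and the mirror turned. I'll check the angle on the glass pixels only.

Run:
```python
from h import *
f=load('side');Q=cloud(f);I=f['image'].astype(int)
m=(I.min(-1)>105)&(I.max(-1)-I.min(-1)<30)&(Q[...,2]>.048)&(Q[...,2]<.1)&(np.hypot(Q[...,0]-.556,Q[...,1]+.012)<.035)
m=cv2.erode(m.astype(np.uint8),np.ones((3,3)))>0
q=Q[m];c=q.mean(0);u,s,v=np.linalg.svd(q-c);n=v[2]
for _ in range(3):
    k=abs((q-c)@n)<.002; c=q[k].mean(0);n=np.linalg.svd(q[k]-c)[2][2]
if n[0]>0:n=-n
print(len(q),k.sum(),c.round(4),n.round(3),'normal angle from rig +y',np.arctan2(-n[0],n[1])+.032)
```

```text
203 203 [ 0.5566 -0.0105  0.0704] [-0.821  0.57  -0.004] normal angle from rig +y 0.9958863319833291
```

The glass normal measures 0.996 rad from the rig's +y, against 0.9965 wanted. Its plane passes over the pivot and the pointer is at the mark, so I'm handing it in.

```bash
python3 -c "
from workcell import bot
print(bot.job_done())"
```

```text
the job is handed in; nothing more can be done
None
```

The job is handed in with the arm still holding the mirror: the pointer is at the index mark to within about 1 mm, and the mirror is turned about 0.996 rad (0.9965 rad calculated) to show the camera the middle of the round target. No verdict came back.

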